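# Snap the centre cap into an alloy wheel

### The arm

A 6-joint arm with a two-finger parallel gripper is mounted at the origin on the work surface. World frame = base frame: x ahead of the robot, y to its left, z up, the work surface at z = 0. Lengths are in m, angles in rad, forces in N, time in s.
With the tool pointing down it reaches from about 0.375 to 0.975 m from the base axis. Payload 3.8 kg.
Tool frame: the origin (TCP) lies on the centre line of the jaws, within the pads' length; the fingertips stand 14 mm ahead of it and the grasp point (between the pads) lies 5 mm behind it (bot.finger_overhang is the distance from the TCP to the fingertips, in m); y points along the fingers, x is the direction in which the jaws open and shut, and the axes are right-handed (so a half turn about y gives the same grasp; the last joint's range is limited). The gripper opens to 85 mm and grips with 20 to 120 N. Pads are 22 mm wide; open, the fingers measure 114 mm over their backs; the gripper's body (76 mm by 85 mm) begins 54 mm behind the grasp point. The pads swing forward as they close: fully open they stand 13 mm farther back than shut.
Start: joints at [1.072, 0.264, 1.604, -0, 1.274, -0.037], TCP at [0.301, 0.604, 0.245] pointing down, gripper open.
Joint ranges: [-2.63, 2.63], [-0.94, 2.18], [0.31, 2.57], [-1.31, 4.45], [0, 2.66], [-2.55, 2.55]. Speed limits (rad/s): [2.57, 2.57, 3.14, 3.14, 3.14, 3.14].

### API

Orientations are given as a rotation vector (axis times angle).
In Python, from workcell import readout, read_camera, bot, spotter gives the robot as it stands.
- The arm moves only by the tool jog_arm, never from a script. Its argument "increments" is a list of rows, each a list of 7 numbers: the shift along the tool's x, y, z in m, then the turn, a rotation vector about the tool's x, y, z in rad, then the opening, from 0 (shut) to 1 (fully open). A call has 1 to 10 rows; each row shifts and turns the pose as measured when the row begins, along the tool's axes as they then stand; what a row does not reach is not made up. A row lasts 1/8 s, in which the tool goes at most 62.5 mm and 10.7 degrees, less where a joint would pass 70% of its speed; a pose out of reach is approached as far as the arm can. A call with a gripper value outside its range is refused whole. The fingers move at their own pace and stop on an object; "force" is the grip in N (left out, the last holds). Time passes only in rows, so rows that do not move let the fingers close. It gives the time, the measured TCP pose, the force and the opening at its end, in the units of the state.
- readout.read_state(): the state, without advancing time (a new reading comes with each control period).
- read_camera(name): name is "side" or "top"; returns a dict with "img" (384x512x3 uint8, blue, green, red), "range_z" (384x512 float32, m along the optical axis (not along the pixel's ray), 0 where there is no reading), "fx", "fy", "cx", "cy" (pixels), "world_from_camera" (4x4, takes a point from camera to world coordinates). Camera axes: x right, y down, z forward; pixel columns grow to the right and rows downward; lengths in m; the calibration is good to about 2 mm. A picture is of the moment at which its call begins.
- bot.finish_job(): hands the job in, once; it reports no verdict.
Trained networks look in a picture, given as the dict that the camera call returned (one of the last four; its "shot" number tells which), for a name from the list of things; names that differ only in an ending like _2 or _b are one class to them, and where a whole thing is asked for, a point or a joint stands for the part that bears it (a point fixed in the world has none). Each returns a list of dicts, best first, with "p" (0 to 1); they miss things now and then, are a little off and sometimes report something else, mostly with a low value. They report only what shows in the picture. A call takes as long as a camera call. They do not tell look-alikes from the thing itself.
- spotter.masks_of(picture, thing): "mask" (384x512 bool, what is visible of it) and "location" ([column, row] in pixels, amid what is visible of it).
- spotter.spot_point(picture, thing): "location" ([column, row] in pixels: a listed point, or the origin of a listed thing).
The state is a dict: "time": time; "q": joint angles; "joint_vel": joint speeds; "joint_torque": joint torques, N m; "tool_pos": TCP position; "tcp_rot": TCP orientation; "wrist_force": force on the tool from outside, world axes, zero at the start; "torque": the same for the moment, N m; "width": opening from 0.0 (shut) to 1.0 (fully open).
Only numpy, scipy, OpenCV 4.12 (cv2) and the standard library are available. Lean on these libraries where they do the work, as an engineer would, in place of code of your own. Each camera call takes 0.05 s, during which the arm holds its last target. There are 200 camera calls.

### The job

An alloy wheel lies face up on the detailing bench with its centre cap off. Pick the cap up from the rubber mat, set it level with its spring legs in the mouth of the wheel's hub, press it straight in until it clicks and sits fully home, and keep pressing down firmly past the click. Finish while still pressing on the cap with about 10 N, and leave the bottles, the brush and the loose ring where they are.

Things in the scene. Friction and masses are not known exactly. Their poses are not given: they have to be found in the camera images.
- wheel: bare 16-inch aluminium alloy wheel without tyre, fixed, lying face up on a 4 mm round rubber mat: 440 mm across, five twin-legged spokes, upper rim 207 mm above the bench. Its axis is vertical. Origin: on the axis, at the bench surface; z up
- hub_mouth (a point): centre of the round mouth of the wheel's hub, in the plane where the cap's crown comes to rest, 170 mm above the bench. It is the end of a raised round nose 76 mm across, 36 mm proud of the hub disc. The bore is 54 mm wide; its top 3 mm is a 45 degree chamfer opening to 60 mm; the retaining lip is 6 mm deep, below it the bore is wider and open. z up
- cap_crown (a point): loose centre cap, black plastic, 60 g, standing upright on the mat: a round crown 60 mm across, 26 mm high (sides straight for 20 mm, then bevelled to a flat top), to be gripped by its sides. This point is on its axis, half-way up the crown: 13 mm above the crown's underside, 28 mm above the mat, 13 mm below the top. z up. It fits at any turn about its axis
- cap_seat (a point): centre of the crown's underside, 13 mm below cap_crown; a 41 mm skirt and six spring legs reach 15 mm further down. It meets hub_mouth when home; fingers below it would hit the nose. Set down, the legs' barbs rest on the chamfer with it about 10 mm high; pushing on takes about 12 to 18 N, falls away at about 7 mm, then the cap snaps down and stops hard on the nose. z up
- mat: grey rubber bench mat, 200 x 180 x 4 mm, fixed, on which the cap stands. Origin: centre of its underside, at the bench surface
- compound_mid (a point): bystander: white closed bottle of polishing compound, 68 mm across, 190 mm high, standing on the bench; the point is at its mid-height
- sprayer_mid (a point): bystander: clear trigger spray bottle, 72 mm across, 200 mm high, standing on the bench; the point is on its axis 80 mm up
- brush_mid (a point): bystander: wooden-handled detailing brush, 200 mm long, lying on the bench; the point is at its middle
- spigot_mid (a point): bystander: flat grey plastic hub ring, 73 mm outside, 57 mm inside, 10 mm high, lying on the bench; the point is at its centre
Mind the look-alikes: they are no part of the job. There is more than one size of the part that bears cap_crown; the job needs the middle-sized.

How it is judged:
By the outcome, as a careful person would: the job done as asked, in the order asked, and still so for the second after the job is handed in, while the arm keeps its last pose, push and grip.
It also fails if it takes over 53 s, if anything falls off the work surface, if the arm or the gripper's body presses on something with over 40 N, if the wrist force passes 120 N, or if a joint passes its speed limit or range.

## Working session

There is one attempt and no reset: what is moved stays moved. The work goes in short steps, Python scripts to look and compute and a tool call to move; the robot and the scene stay as the last step left them, time stands still between calls to the robot, and variables do not carry over. Pictures are saved under pics/ and viewed, about 8 in all and at most 12, crops included, and the job is handed in when it is done.

Besides the shell and the picture viewer there is one more tool, called after ">>>" by a JSON object that holds its "method" and its "body". jog_arm: Moves the arm, as the interface text tells. Its arguments: {"type":"object","properties":{"increments":{"type":"array"},"force":{"type":"number"}},"required":["increments"]}

```bash
ls; mkdir -p pics
cat > h.py <<'E'
import numpy as np, cv2
from workcell import readout, read_camera, bot, spotter
def world(p,u,v,z=None):
    """points in world from pixels u,v (arrays) with depth"""
    z=p["range_z"][np.asarray(v,int),np.asarray(u,int)] if z is None else z
    c=np.stack([(u-p["cx"])/p["fx"]*z,(v-p["cy"])/p["fy"]*z,z,np.ones_like(z)])
    return (p["world_from_camera"]@c)[:3].T
def maskpts(p,m):
    v,u=np.nonzero(m&(p["range_z"]>0)); return world(p,u.astype(float),v.astype(float))
E
python3 - <<'E'
from h import *
ims=[]
for n in("top","side"):
    p=read_camera(n); cv2.imwrite(f"pics/{n}0.png",p["img"])
    print(n,p["fx"],np.round(p["world_from_camera"],3).tolist())
    for t in("cap_crown","wheel","hub_mouth","cap_seat","mat","compound_mid","sprayer_mid","brush_mid","spigot_mid"):
        for d in spotter.spot_point(p,t): 
            if d["p"]>.3:
                u,v=np.round(d["location"]).astype(int); print(t,round(d["p"],2),u,v,np.round(world(p,np.array([u*1.]),np.array([v*1.]))[0],3))
    for d in spotter.masks_of(p,"cap_crown"):
        q=maskpts(p,d["mask"]); print("mask",round(d["p"],2),np.round(d["location"]),d["mask"].sum(),np.round(np.percentile(q,[2,50,98],axis=0),3).tolist())
E
```

```text
pics
top 489.2249854683472 [[-0.022, -0.991, 0.133, 0.378], [-0.999, 0.025, 0.025, 0.154], [-0.028, -0.132, -0.991, 1.18], [0.0, 0.0, 0.0, 1.0]]
cap_crown 0.85 249 229 [0.437 0.176 0.032]
cap_crown 0.73 199 212 [0.478 0.291 0.045]
cap_crown 0.73 199 295 [0.289 0.292 0.055]
wheel 0.8 370 195 [ 0.497 -0.084  0.145]
hub_mouth 0.66 390 189 [ 0.527 -0.166  0.001]
cap_seat 0.74 253 229 [0.436 0.166 0.032]
cap_seat 0.67 202 290 [0.3   0.285 0.051]
cap_seat 0.61 195 213 [0.476 0.301 0.042]
mat 0.86 190 221 [0.458 0.312 0.044]
compound_mid 0.97 152 113 [0.69  0.381 0.144]
sprayer_mid 0.62 249 81 [0.742 0.166 0.183]
spigot_mid 0.58 206 129 [ 0.688  0.277 -0.   ]
mask 0.82 [249. 229.] 320 [[0.414, 0.157, -0.002], [0.435, 0.176, 0.03], [0.457, 0.198, 0.034]]
mask 0.7 [199. 294.] 1137 [[0.251, 0.251, 0.023], [0.289, 0.289, 0.055], [0.327, 0.328, 0.061]]
mask 0.56 [196. 211.] 532 [[0.446, 0.273, 0.028], [0.473, 0.299, 0.043], [0.5, 0.327, 0.049]]
side 464.40628900491384 [[-0.895, -0.218, 0.389, 0.098], [-0.445, 0.48, -0.756, 1.02], [-0.022, -0.85, -0.527, 0.747], [0.0, 0.0, 0.0, 1.0]]
cap_crown 0.81 337 284 [0.289 0.299 0.058]
hub_mouth 0.81 310 140 [0.244 0.622 0.544]
cap_seat 0.82 339 295 [0.276 0.324 0.054]
mat 0.95 259 286 [0.302 0.631 0.332]
mat 0.74 151 244 [0.676 0.416 0.121]
compound_mid 0.84 152 242 [0.674 0.415 0.126]
sprayer_mid 0.79 182 197 [0.752 0.193 0.093]
brush_mid 0.73 174 320 [0.567 0.505 0.024]
spigot_mid 0.55 189 249 [0.684 0.278 0.003]
mask 0.94 [337. 287.] 1344 [[0.245, 0.257, 0.002], [0.281, 0.309, 0.055], [0.324, 0.331, 0.061]]
mask 0.28 [164. 317.] 1298 [[0.474, 0.479, 0.008], [0.585, 0.497, 0.02], [0.663, 0.523, 0.024]]
```

```bash
python3 -c "
import cv2,numpy as np
cv2.imwrite('pics/both0.png',cv2.resize(np.vstack([cv2.imread('pics/top0.png'),cv2.imread('pics/side0.png')]),None,fx=.78,fy=.78))"
```

```text
(no output)
```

View pics/both0.png

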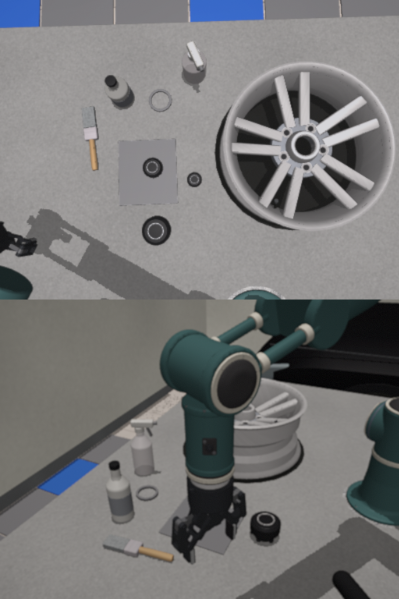

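Run:
```python
from h import *
from scipy.optimize import least_squares
p=read_camera("top")
ms=spotter.masks_of(p,"cap_crown")
for d in ms:
    q=maskpts(p,d["mask"]); zt=np.percentile(q[:,2],90)
    t=q[(q[:,2]>zt-.012)]
    c,r=cv2.minEnclosingCircle(t[:,:2].astype(np.float32)); print(np.round(d["location"]),round(d["p"],2),"z",zt.round(4),"mean",t.mean(0).round(4),"minc",np.round(c,4),round(r,4), "flat",q[q[:,2]>zt-.004].mean(0).round(4))
v,u=np.nonzero(p["range_z"]>0);q=world(p,u*1.,v*1.)
k=(np.abs(q[:,2]-.17)<.008)&(np.hypot(q[:,0]-.497,q[:,1]+.084)<.06)
t=q[k]; print("nose",k.sum(),t.mean(0).round(4),np.median(t[:,2]),u[k].mean(),v[k].mean(),u[k].min(),u[k].max(),v[k].min(),v[k].max())
for it in range(3):
    c,r=cv2.minEnclosingCircle(t[:,:2].astype(np.float32));d=np.hypot(*(t[:,:2]-c).T);print(np.round(c,4),r)
    # inner/outer by angle
    a=np.arctan2(t[:,1]-c[1],t[:,0]-c[0]);b=((a+np.pi)/(2*np.pi)*24).astype(int)%24
    for f,nm in((np.argmin,'in'),(np.argmax,'out')):
        e=np.array([t[b==i][f(d[b==i])] for i in range(24) if (b==i).any()])
        s=least_squares(lambda x:np.hypot(e[:,0]-x[0],e[:,1]-x[1])-x[2],[*c,.03],loss='soft_l1',f_scale=.002).x;print(nm,len(e),s.round(4))
    break
q2=q[(np.abs(q[:,2]-.204)<.006)&(np.hypot(q[:,0]-.497,q[:,1]+.084)<.24)]
c,r=cv2.minEnclosingCircle(q2[:,:2].astype(np.float32));print("rim",np.round(c,4),r)
a=cv2.resize(p["img"][190:330,150:290],None,fx=4,fy=4,interpolation=cv2.INTER_CUBIC)[:, :]
b=cv2.resize(p["img"][140:240,340:440],(560,560),interpolation=cv2.INTER_CUBIC)
cv2.imwrite("pics/c1.png",cv2.resize(np.hstack([a,b]),(800,400)))
```

```text
[199. 293.] 0.91 z 0.059 mean [0.2889 0.2895 0.0555] minc [0.2883 0.2901] 0.0419 flat [0.2883 0.2902 0.0575]
[197. 211.] 0.89 z 0.0471 mean [0.4734 0.2989 0.0439] minc [0.4739 0.2999] 0.0296 flat [0.4742 0.3007 0.0454]
[250. 228.] 0.68 z 0.0329 mean [0.4355 0.1751 0.03  ] minc [0.4358 0.1753] 0.0224 flat [0.4354 0.1752 0.0313]
nose 389 [ 0.5049 -0.1058  0.1689] 0.1690864450390086 382.9460154241645 189.46529562982005 371 401 169 205
[ 0.511  -0.1209] 0.03982046991586685
in 17 [ 0.5122 -0.1236  0.0272]
out 17 [ 0.5108 -0.1197  0.0372]
rim [ 0.5124 -0.1239] 0.220523402094841
```

View pics/c1.png

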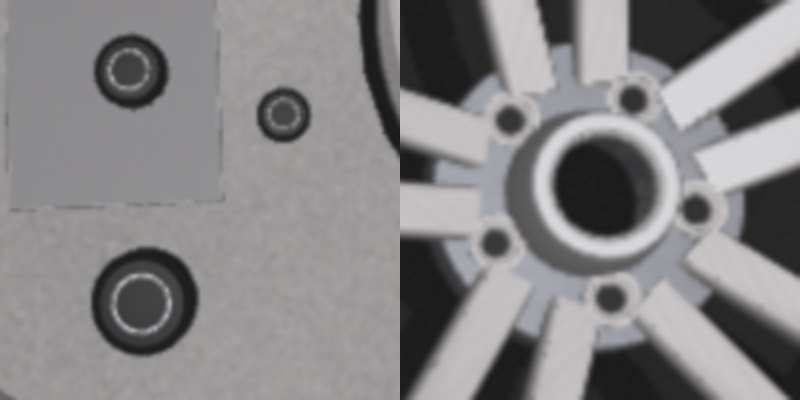

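The caps are at about (196,212), 59 mm across and on the mat; (199,293), 84 mm; and (250,228), 45 mm. The middle-sized one, alone on the mat, fits the description, and the crop confirms it. The hub nose is clear.

```bash
cat >> h.py <<'E'
def to_tool(dw):
    from scipy.spatial.transform import Rotation as R
    s=readout.read_state(); return R.from_rotvec(s["tcp_rot"]).inv().apply(dw)
def nose(p):
    from scipy.optimize import least_squares
    v,u=np.nonzero(p["range_z"]>0);q=world(p,u*1.,v*1.)
    t=q[(np.abs(q[:,2]-.169)<.008)&(np.hypot(q[:,0]-.512,q[:,1]+.123)<.045)]; c=t[:,:2].mean(0)
    for _ in range(3):
        d=np.hypot(*(t[:,:2]-c).T);a=np.arctan2(t[:,1]-c[1],t[:,0]-c[0]);b=((a+np.pi)/(2*np.pi)*24).astype(int)%24
        out=[]
        for f in(np.argmin,np.argmax):
            e=np.array([t[b==i][f(d[b==i])] for i in range(24) if (b==i).any()])
            s=least_squares(lambda x:np.hypot(e[:,0]-x[0],e[:,1]-x[1])-x[2],[*c,.03],loss='soft_l1',f_scale=.002).x; out.append(s.round(4))
        c=(out[0][:2]+out[1][:2])/2
    return out,np.median(t[:,2]).round(4)
E
python3 - <<'E'
from h import *
for _ in range(3): print(nose(read_camera("top")))
from scipy.spatial.transform import Rotation as R
s=readout.read_state(); print(s); print(R.from_rotvec(s["tcp_rot"]).as_matrix().round(3))
print("to above cap",to_tool(np.array([.474,.300,.12])-s["tool_pos"]).round(4))
E
```

```text
([array([ 0.5122, -0.1229,  0.027 ]), array([ 0.5116, -0.1223,  0.0396])], np.float64(0.1694))
([array([ 0.512, -0.123,  0.027]), array([ 0.5117, -0.1221,  0.0396])], np.float64(0.1691))
([array([ 0.512 , -0.1229,  0.027 ]), array([ 0.5119, -0.1222,  0.0395])], np.float64(0.1693))
{'time': 1.35, 'q': array([ 1.07206785e+00,  2.63937854e-01,  1.60400326e+00, -1.21143417e-05,
        1.27370988e+00, -3.68905479e-02]), 'joint_vel': array([-0.00161963, -0.000575  , -0.0013619 , -0.00122485, -0.00019642,
       -0.00016596]), 'joint_torque': array([ 1.65777278e-04, -5.15051758e+01, -3.67718410e+01, -1.10335109e-04,
        9.28461886e-04,  2.36011552e-06]), 'tool_pos': array([0.30077054, 0.60427481, 0.24525242]), 'tcp_rot': array([-1.39301491, -0.86262027,  0.86269395]), 'wrist_force': array([-0.5026308 ,  0.0870679 , -0.61539214]), 'torque': array([-0.02774203, -0.00241188,  0.00906394]), 'width': 1.005737627691203}
[[ 0.446 -0.    -0.895]
 [ 0.895 -0.     0.446]
 [-0.    -1.    -0.   ]]
to above cap [-0.1952  0.1253 -0.2907]
```

>>> {"method": "jog_arm", "body": {"increments": [[-0.028, 0.014, -0.0415, 0, 0, 0, 1], [-0.028, 0.014, -0.0415, 0, 0, 0, 1], [-0.028, 0.014, -0.0415, 0, 0, 0, 1], [-0.028, 0.014, -0.0415, 0, 0, 0, 1], [-0.028, 0.014, -0.0415, 0, 0, 0, 1], [-0.028, 0.014, -0.0415, 0, 0, 0, 1], [-0.028, 0.014, -0.0415, 0, 0, 0, 1]], "force": 60}}

```text
time: 2.22
tool_pos: [0.4788, 0.2966, 0.1469]
tcp_rot: [-1.388, -0.875, 0.861]
wrist_force: [1.6, 0.0, -0.2]
width: 1.0
```

Run:
```python
from h import *
s=readout.read_state(); print(s["tool_pos"],s["tcp_rot"],s["time"]); print(to_tool(np.array([.474,.300,.036])-s["tool_pos"]).round(4))
```

```text
[0.47876432 0.29658294 0.14691782] [-1.38765781 -0.87517046  0.86101455] 2.225
[0.     0.1109 0.006 ]
```

>>> {"method": "jog_arm", "body": {"increments": [[0, 0.03, 0.003, 0, 0, 0, 1], [0, 0.03, 0.003, 0, 0, 0, 1], [0, 0, 0, 0, 0, 0, 1]]}}

```text
time: 2.6
tool_pos: [0.4759, 0.2952, 0.0854]
tcp_rot: [-1.391, -0.87, 0.856]
wrist_force: [-0.3, -0.2, 0.2]
width: 1.0
```

```bash
cat >> h.py <<'E'
def rep(tgt):
    from scipy.spatial.transform import Rotation as R
    s=readout.read_state(); M=R.from_rotvec(s["tcp_rot"]).as_matrix()
    y=M[:,1]; tilt=M.T@np.cross(y,[0,0,-1])
    print("t",s["time"],"pos",s["tool_pos"].round(4),"w",round(s["width"],3),"F",s["wrist_force"].round(1),"T",s["torque"].round(2)); print("shift tool",to_tool(np.array(tgt)-s["tool_pos"]).round(4),"level turn",tilt.round(4))
E
python3 - <<'E'
from h import *
rep([.474,.300,.036])
p=read_camera("side");cv2.imwrite("pics/s1.png",cv2.resize(p["img"][200:350,130:330],(800,600)))
E
```

```text
t 2.6 pos [0.4759 0.2952 0.0854] w 1.0 F [-0.3 -0.2  0.2] T [-0.01 -0.03 -0.03]
shift tool [0.0031 0.0494 0.004 ] level turn [0.0029 0.     0.0082]
```

View pics/s1.png

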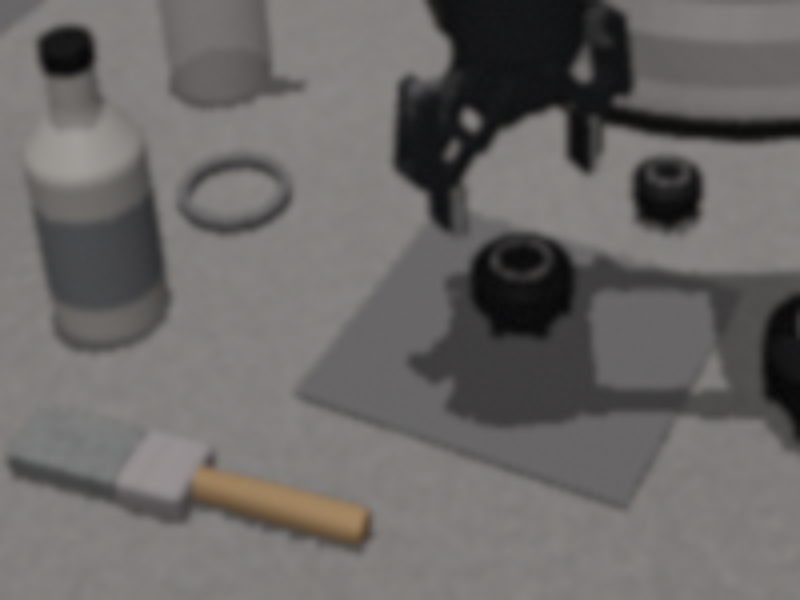

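The middle-sized cap stands on the mat at crop (522,280), between the open fingers at (445,200) and (585,140); nothing is in the way. I'll go down and close.

>>> {"method": "jog_arm", "body": {"increments": [[0.002, 0.025, 0.003, 0.003, 0, 0.008, 1], [0.001, 0.022, 0.001, 0, 0, 0, 1], [0, 0, 0, 0, 0, 0, 1]]}}

```text
time: 3.02
tool_pos: [0.4796, 0.3041, 0.0453]
tcp_rot: [-1.393, -0.875, 0.853]
wrist_force: [-0.1, -0.8, 0.1]
width: 1.001
```

Run:
```python
from h import *
rep([.474,.300,.036])
p=read_camera("side")
for d in spotter.masks_of(p,"cap_crown"):
    q=maskpts(p,d["mask"]);print(np.round(d["location"]),round(d["p"],2),np.round(np.percentile(q,[2,50,98],axis=0),3).tolist())
```

```text
t 3.025 pos [0.4796 0.3041 0.0453] w 1.001 F [-0.1 -0.8  0.1] T [-0.01  0.01 -0.02]
shift tool [-0.0063  0.0092  0.0033] level turn [ 0.0074 -0.      0.0111]
[262. 271.] 0.95 [[0.442, 0.279, 0.009], [0.465, 0.313, 0.044], [0.493, 0.329, 0.049]]
[298. 249.] 0.82 [[0.412, 0.162, 0.015], [0.428, 0.185, 0.03], [0.446, 0.198, 0.035]]
[338. 290.] 0.73 [[0.245, 0.254, 0.002], [0.281, 0.309, 0.055], [0.323, 0.331, 0.061]]
```

>>> {"method": "jog_arm", "body": {"increments": [[-0.006, 0.005, 0.003, 0.007, 0, 0.011, 1], [0, 0.002, 0, 0, 0, 0, 1], [0, 0, 0, 0, 0, 0, 1]]}}

```text
time: 3.5
tool_pos: [0.4774, 0.3017, 0.0429]
tcp_rot: [-1.393, -0.871, 0.857]
wrist_force: [-0.5, -0.4, -0.0]
width: 0.997
```

Run:
```python
from h import *
rep([.474,.300,.036])
```

```text
t 3.5 pos [0.4774 0.3017 0.0429] w 0.997 F [-0.5 -0.4 -0. ] T [-0.01 -0.03 -0.02]
shift tool [-0.0031  0.0068  0.0023] level turn [0.0049 0.     0.0068]
```

>>> {"method": "jog_arm", "body": {"increments": [[-0.003, 0.006, 0.002, 0.005, 0, 0.007, 1], [-0.001, 0.003, 0.001, 0.002, 0, 0.003, 1]]}}

```text
time: 3.75
tool_pos: [0.473, 0.2994, 0.0338]
tcp_rot: [-1.392, -0.861, 0.867]
wrist_force: [0.5, -0.8, 0.4]
width: 1.001
```

Run:
```python
from h import *
rep([.474,.300,.036])
```

```text
t 3.75 pos [0.473  0.2994 0.0338] w 1.001 F [ 0.5 -0.8  0.4] T [-0.01 -0.02 -0.05]
shift tool [ 0.001  -0.0022 -0.0006] level turn [-0.0021 -0.     -0.0032]
```

>>> {"method": "jog_arm", "body": {"increments": [[0.001, -0.003, -0.0005, -0.002, 0, -0.003, 1], [0, -0.001, 0, 0, 0, 0, 1]]}}

```text
time: 4.0
tool_pos: [0.4735, 0.2999, 0.0373]
tcp_rot: [-1.392, -0.863, 0.865]
wrist_force: [-0.1, -0.2, -0.3]
width: 0.999
```

Run:
```python
from h import *
rep([.474,.300,.036])
```

```text
t 4.0 pos [0.4735 0.2999 0.0373] w 0.999 F [-0.1 -0.2 -0.3] T [0.01 0.02 0.04]
shift tool [ 0.0003  0.0013 -0.0004] level turn [-0.0007 -0.     -0.0011]
```

>>> {"method": "jog_arm", "body": {"increments": [[0, 0.0005, 0, 0, 0, 0, 0.7], [0, 0, 0, 0, 0, 0, 0.6], [0, 0, 0, 0, 0, 0, 0.6], [0, 0, 0, 0, 0, 0, 0.6], [0, 0, 0, 0, 0, 0, 0.6], [0, 0, 0, 0, 0, 0, 0.6]], "force": 60}}

```text
time: 4.75
tool_pos: [0.4742, 0.3002, 0.0377]
tcp_rot: [-1.392, -0.864, 0.864]
wrist_force: [0.4, -0.3, 0.0]
width: 0.67
```

Run:
```python
from h import *
rep([.474,.300,.036])
```

```text
t 4.75 pos [0.4742 0.3002 0.0377] w 0.67 F [ 0.4 -0.3  0. ] T [-0.04  0.03  0.  ]
shift tool [-0.0003  0.0017  0.    ] level turn [ 0.0001 -0.     -0.    ]
```

>>> {"method": "jog_arm", "body": {"increments": [[0, 0, 0, 0, 0, 0, 0.3], [0, 0, 0, 0, 0, 0, 0.3]], "force": 70}}

```text
time: 5.0
tool_pos: [0.4742, 0.3003, 0.0378]
tcp_rot: [-1.392, -0.864, 0.864]
wrist_force: [0.2, -1.2, 0.7]
width: 0.673
```

Run:
```python
from h import *
rep([.474,.300,.036])
p=read_camera("side");cv2.imwrite("pics/s2.png",cv2.resize(p["img"][215:305,200:320],(800,600),interpolation=cv2.INTER_CUBIC))
```

```text
t 5.0 pos [0.4742 0.3003 0.0378] w 0.673 F [ 0.2 -1.2  0.7] T [-0.03  0.01 -0.  ]
shift tool [-0.0004  0.0018  0.0001] level turn [0.0002 0.     0.0001]
```

View pics/s2.png

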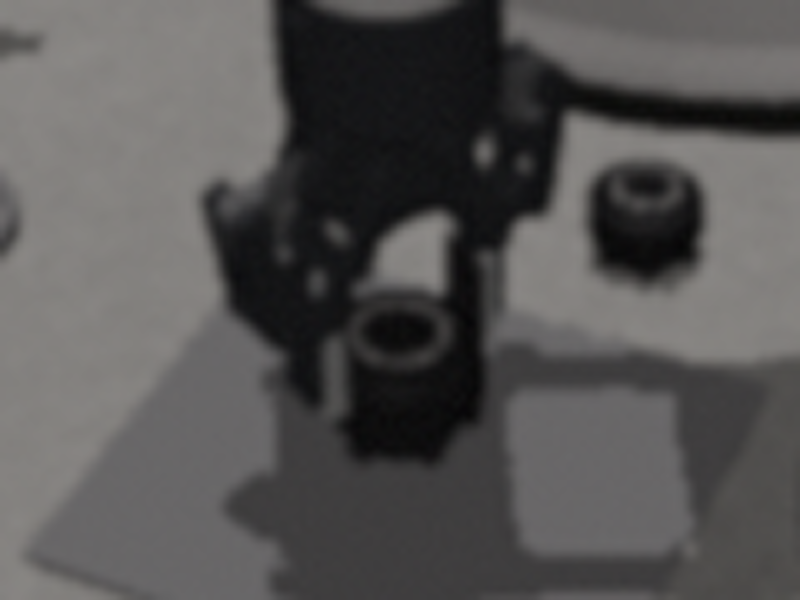

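The pads hold the cap by its straight sides at crop (335,375) and (480,370), with the tips just above the crown's underside. Lifting.

>>> {"method": "jog_arm", "body": {"increments": [[0, -0.015, 0, 0, 0, 0, 0.3], [0, -0.035, 0, 0, 0, 0, 0.3], [0, -0.045, 0, 0, 0, 0, 0.3], [0, -0.045, 0, 0, 0, 0, 0.3], [0, -0.045, 0, 0, 0, 0, 0.3], [0, -0.04, 0, 0, 0, 0, 0.3], [0, -0.02, 0, 0, 0, 0, 0.3]]}}

```text
time: 5.92
tool_pos: [0.4722, 0.2992, 0.2932]
tcp_rot: [-1.392, -0.862, 0.866]
wrist_force: [0.4, 0.5, -1.3]
width: 0.674
```

Run:
```python
from h import *
rep([.5118,-.1225,.28])
```

```text
t 5.925 pos [0.4722 0.2992 0.2932] w 0.674 F [ 0.4  0.5 -1.3] T [-0.   -0.04 -0.04]
shift tool [-0.3603  0.0137 -0.2227] level turn [-0.0015 -0.     -0.0022]
```

>>> {"method": "jog_arm", "body": {"increments": [[-0.03, 0, -0.019, 0, 0, 0, 0.3], [-0.04, 0, -0.025, 0, 0, 0, 0.3], [-0.04, 0, -0.025, 0, 0, 0, 0.3], [-0.04, 0, -0.025, 0, 0, 0, 0.3], [-0.04, 0, -0.025, 0, 0, 0, 0.3], [-0.04, 0, -0.025, 0, 0, 0, 0.3], [-0.04, 0, -0.025, 0, 0, 0, 0.3], [-0.04, 0, -0.025, 0, 0, 0, 0.3], [-0.03, 0, -0.018, 0, 0, 0, 0.3], [-0.015, 0, -0.01, 0, 0, 0, 0.3]]}}

```text
time: 7.18
tool_pos: [0.5153, -0.1275, 0.307]
tcp_rot: [-1.397, -0.881, 0.856]
wrist_force: [0.2, -0.3, -0.5]
width: 0.673
```

Run:
```python
from h import *
rep([.5118,-.1225,.28])
```

```text
t 7.175 pos [ 0.5153 -0.1275  0.307 ] w 0.673 F [ 0.2 -0.3 -0.5] T [-0.01 -0.06  0.02]
shift tool [0.0027 0.0269 0.0057] level turn [0.0132 0.     0.0098]
```

>>> {"method": "jog_arm", "body": {"increments": [[0.002, 0.03, 0.005, 0.013, 0, 0.01, 0.3], [0, 0.03, 0, 0, 0, 0, 0.3], [0, 0.01, 0, 0, 0, 0, 0.3], [0, 0, 0, 0, 0, 0, 0.3]]}}

```text
time: 7.68
tool_pos: [0.5132, -0.1236, 0.2386]
tcp_rot: [-1.394, -0.869, 0.864]
wrist_force: [0.2, -0.5, -1.0]
width: 0.672
```

Run:
```python
from h import *
rep([.5118,-.1225,.225])
```

```text
t 7.675 pos [ 0.5132 -0.1236  0.2386] w 0.672 F [ 0.2 -0.5 -1. ] T [ 0.05 -0.01 -0.02]
shift tool [0.0003 0.0136 0.0018] level turn [0.0036 0.     0.0015]
```

>>> {"method": "jog_arm", "body": {"increments": [[0.0003, 0.009, 0.0018, 0.004, 0, 0.0015, 0.3], [0, 0.004, 0.0004, 0.001, 0, 0, 0.3], [0, 0.001, 0, 0, 0, 0, 0.3]], "force": 90}}

```text
time: 8.05
tool_pos: [0.5129, -0.122, 0.2267]
tcp_rot: [-1.393, -0.869, 0.866]
wrist_force: [-0.7, -0.6, -0.3]
width: 0.663
```

Run:
```python
from h import *
rep([.5118,-.1225,.21])
ims=[]
for n in("side","top"):
    p=read_camera(n)
    w=np.linalg.inv(p["world_from_camera"])@np.array([.5118,-.1225,.17,1]); u,v=int(p["fx"]*w[0]/w[2]+p["cx"]),int(p["fy"]*w[1]/w[2]+p["cy"]); print(n,u,v)
    a=max(0,v-50);b=max(0,u-50); ims.append(cv2.resize(p["img"][a:a+100,b:b+100],(400,400),interpolation=cv2.INTER_CUBIC))
    for d in spotter.spot_point(p,"cap_seat")+spotter.spot_point(p,"hub_mouth"): print(np.round(d["location"],1),round(d["p"],2))
cv2.imwrite("pics/s3.png",np.clip(np.hstack(ims)*1.5,0,255).astype(np.uint8))
```

```text
t 8.05 pos [ 0.5129 -0.122   0.2267] w 0.663 F [-0.7 -0.6 -0.3] T [ 0.01 -0.   -0.  ]
shift tool [-0.0009  0.0167  0.0009] level turn [ 0.0026 -0.      0.0009]
side 311 138
[313.9 126.3] 0.85
[293.7 252.6] 0.84
[339.1 292.1] 0.68
[311.5 141. ] 0.22
[311.7 138.7] 0.93
[312.4 123.7] 0.62
[261.1 286.1] 0.47
top 391 185
[250.6 226.2] 0.82
[394.6 182.3] 0.69
[202.5 290.7] 0.68
[390.2 190.1] 0.57
```

View pics/s3.png

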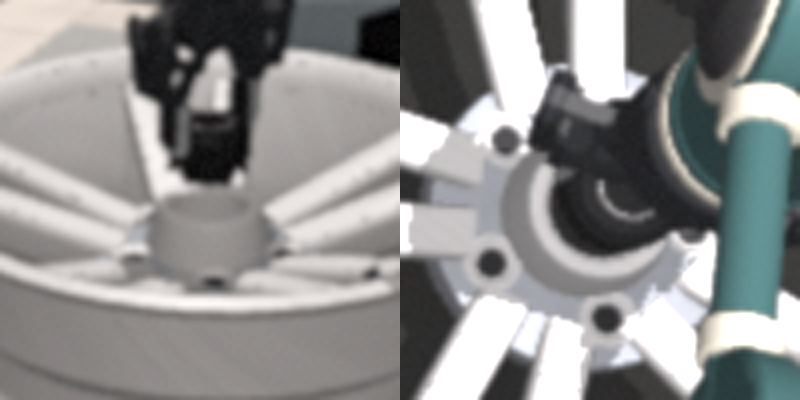

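The cap hangs over the mouth (left view: cap at about (215,150), mouth centre (208,205)). I'll compare the cap's seen position with the prediction from TCP before going down.

Run:
```python
from h import *
s=readout.read_state();t=s["tool_pos"]
for n in("side","top"):
    p=read_camera(n); W=np.linalg.inv(p["world_from_camera"])
    for nm,dz in(("seat",-.0187),("crown",-.0057),("top",.0073)):
        w=W@np.array([t[0],t[1],t[2]+dz,1]); print(n,nm,(p["fx"]*w[0]/w[2]+p["cx"]).round(1),(p["fy"]*w[1]/w[2]+p["cy"]).round(1))
    for k in("cap_seat","cap_crown"):
        print(k,[(np.round(d["location"],1),round(d["p"],2)) for d in spotter.spot_point(p,k)])
    for d in spotter.masks_of(p,"cap_crown"):
        q=maskpts(p,d["mask"])
        if q[:,2].mean()>.15:
            v,u=np.nonzero(d["mask"]);print("mask",d["p"],u.min(),u.max(),v.min(),v.max(),np.median(q,0).round(4),np.percentile(q,[3,97],axis=0).round(4).tolist())
```

```text
side seat 311.8 126.5
side crown 311.9 122.3
side top 312.1 117.9
cap_seat [(array([341.5, 294.9]), 0.96), (array([314.2, 123.1]), 0.72), (array([297.6, 252.1]), 0.62)]
cap_crown [(array([341.5, 287.3]), 0.97), (array([311.8, 123.9]), 0.7)]
mask 0.61 303 323 115 133 [ 0.5014 -0.1048  0.226 ] [[0.4814, -0.1378, 0.1981], [0.528, -0.0899, 0.2371]]
top seat 395.9 182.7
top crown 397.7 181.7
top top 399.6 180.7
cap_seat [(array([392.7, 182.6]), 0.81), (array([200.8, 293. ]), 0.57), (array([248.4, 228. ]), 0.53)]
cap_crown [(array([194.8, 295.5]), 0.72), (array([397.2, 180. ]), 0.68), (array([249.3, 231.6]), 0.53)]
mask 0.82 381 407 179 197 [ 0.4987 -0.1091  0.2318] [[0.484, -0.1319, 0.2151], [0.5149, -0.0915, 0.2355]]
```

>>> {"method": "jog_arm", "body": {"increments": [[-0.0009, 0.008, 0.001, 0.0026, 0, 0.001, 0.3], [0, 0.006, 0, 0.001, 0, 0, 0.3], [0, 0.001, 0, 0, 0, 0, 0.3]]}}

```text
time: 9.12
tool_pos: [0.5111, -0.1224, 0.2101]
tcp_rot: [-1.389, -0.865, 0.868]
wrist_force: [-0.3, -0.9, -0.7]
width: 0.664
```

Run:
```python
from h import *
rep([.5118,-.1225,.1987])
```

```text
t 9.125 pos [ 0.5111 -0.1224  0.2101] w 0.664 F [-0.3 -0.9 -0.7] T [ 0.   -0.04  0.08]
shift tool [ 0.0002  0.0114 -0.0007] level turn [-0.0024 -0.     -0.0004]
```

>>> {"method": "jog_arm", "body": {"increments": [[0, 0.006, -0.0006, -0.002, 0, 0, 0.3], [0, 0.003, 0, 0, 0, 0, 0.3], [0, 0.001, 0, 0, 0, 0, 0.3]]}}

```text
time: 9.5
tool_pos: [0.5121, -0.1235, 0.1999]
tcp_rot: [-1.393, -0.867, 0.868]
wrist_force: [0.2, -2.8, 3.2]
width: 0.661
```

Run:
```python
from h import *
rep([.5118,-.1225,.1987])
```

```text
t 9.5 pos [ 0.5121 -0.1235  0.1999] w 0.661 F [ 0.2 -2.8  3.2] T [-0.42  0.1  -0.01]
shift tool [0.0008 0.0012 0.0007] level turn [ 0.0013  0.     -0.0015]
```

>>> {"method": "jog_arm", "body": {"increments": [[-0.001, 0.0005, -0.0003, 0.001, 0, -0.0015, 0.3], [0, 0.0005, 0, 0, 0, 0, 0.3]]}}

```text
time: 9.75
tool_pos: [0.5121, -0.1246, 0.1992]
tcp_rot: [-1.391, -0.868, 0.866]
wrist_force: [1.0, -0.4, 0.5]
width: 0.663
```

Run:
```python
from h import *
rep([.5118,-.1225,.1987])
```

```text
t 9.75 pos [ 0.5121 -0.1246  0.1992] w 0.663 F [ 1.  -0.4  0.5] T [-0.12  0.08  0.06]
shift tool [0.0017 0.0005 0.0012] level turn [ 0.0007 -0.      0.0006]
```

Lateral load vanished; centred. Press in, straight down.

>>> {"method": "jog_arm", "body": {"increments": [[0, 0.0015, 0, 0.0007, 0, 0.0006, 0.3], [0, 0.0015, 0, 0, 0, 0, 0.3]], "force": 110}}

```text
time: 10.0
tool_pos: [0.5125, -0.1247, 0.1989]
tcp_rot: [-1.392, -0.868, 0.867]
wrist_force: [-4.5, 1.1, 8.1]
width: 0.657
```

Run:
```python
from h import *
rep([.512,-.1245,.1887])
```

```text
t 10.0 pos [ 0.5125 -0.1247  0.1989] w 0.657 F [-4.5  1.1  8.1] T [-0.02  0.73  0.05]
shift tool [-0.0001  0.0102  0.0005] level turn [ 0.001  -0.      0.0001]
```

>>> {"method": "jog_arm", "body": {"increments": [[-0.0004, 0.0015, 0.0008, 0.001, 0, 0, 0.3], [-0.0002, 0.002, 0.0003, 0, 0, 0, 0.3]]}}

```text
time: 10.25
tool_pos: [0.5124, -0.1247, 0.199]
tcp_rot: [-1.393, -0.869, 0.865]
wrist_force: [-4.0, -0.2, 10.3]
width: 0.648
```

Run:
```python
from h import *
rep([.512,-.1245,.1887])
```

```text
t 10.25 pos [ 0.5124 -0.1247  0.199 ] w 0.648 F [-4.  -0.2 10.3] T [ 0.02  0.66 -0.05]
shift tool [0.     0.0103 0.0005] level turn [0.0031 0.     0.0012]
```

>>> {"method": "jog_arm", "body": {"increments": [[-0.0005, -0.001, 0.001, 0.003, 0, 0.001, 0.3], [-0.0003, 0.0005, 0.0005, 0, 0, 0, 0.3]]}}

```text
time: 10.5
tool_pos: [0.5112, -0.1245, 0.2]
tcp_rot: [-1.392, -0.868, 0.866]
wrist_force: [2.2, -0.7, 1.9]
width: 0.656
```

Run:
```python
from h import *
rep([.512,-.1245,.1887])
```

```text
t 10.5 pos [ 0.5112 -0.1245  0.2   ] w 0.656 F [ 2.2 -0.7  1.9] T [ 0.03 -0.14 -0.06]
shift tool [ 0.0003  0.0113 -0.0007] level turn [0.0013 0.     0.0012]
```

>>> {"method": "jog_arm", "body": {"increments": [[0.0002, 0.002, -0.0003, 0.001, 0, 0.001, 0.3], [0, 0.003, 0, 0, 0, 0, 0.3], [0, 0.003, 0, 0, 0, 0, 0.3]]}}

```text
time: 10.88
tool_pos: [0.5133, -0.125, 0.1962]
tcp_rot: [-1.395, -0.87, 0.865]
wrist_force: [-4.2, 0.6, 6.9]
width: 0.656
```

Run:
```python
from h import *
rep([.512,-.1245,.1887])
```

```text
t 10.875 pos [ 0.5133 -0.125   0.1962] w 0.656 F [-4.2  0.6  6.9] T [0.06 0.69 0.05]
shift tool [-0.0001  0.0075  0.0014] level turn [ 0.0045 -0.      0.0006]
```

>>> {"method": "jog_arm", "body": {"increments": [[-0.0004, 0.003, 0.0016, 0.0045, 0, 0.0006, 0.3], [-0.0004, 0.003, 0.001, 0.002, 0, 0, 0.3]]}}

```text
time: 11.12
tool_pos: [0.5104, -0.1244, 0.1892]
tcp_rot: [-1.389, -0.866, 0.868]
wrist_force: [0.4, -0.2, -0.4]
width: 0.658
```

Run:
```python
from h import *
rep([.512,-.1245,.1887])
```

```text
t 11.125 pos [ 0.5104 -0.1244  0.1892] w 0.658 F [ 0.4 -0.2 -0.4] T [ 0.   -0.03  0.03]
shift tool [ 0.0006  0.0005 -0.0015] level turn [-0.0027 -0.      0.    ]
```

>>> {"method": "jog_arm", "body": {"increments": [[0, 0.002, -0.0005, -0.002, 0, 0, 0.3], [0, 0.003, 0, 0, 0, 0, 0.3], [0, 0.003, 0, 0, 0, 0, 0.3]]}}

```text
time: 11.5
tool_pos: [0.5109, -0.1246, 0.1884]
tcp_rot: [-1.39, -0.866, 0.868]
wrist_force: [-6.9, 2.4, 17.9]
width: 0.652
```

Run:
```python
from h import *
rep([.512,-.1245,.1887])
```

```text
t 11.5 pos [ 0.5109 -0.1246  0.1884] w 0.652 F [-6.9  2.4 17.9] T [ 0.15  1.54 -0.1 ]
shift tool [ 0.0006 -0.0003 -0.001 ] level turn [-0.0014  0.     -0.0007]
```

>>> {"method": "jog_arm", "body": {"increments": [[0, 0.004, 0, -0.001, 0, 0, 0.3], [0, 0.005, 0.0003, 0, 0, 0, 0.3], [0, 0.005, 0.0003, 0, 0, 0, 0.3]]}}

```text
time: 11.88
tool_pos: [0.511, -0.1246, 0.1882]
tcp_rot: [-1.393, -0.868, 0.868]
wrist_force: [-10.5, 3.9, 27.6]
width: 0.66
```

Run:
```python
from h import *
rep([.512,-.1245,.1887])
p=read_camera("side");a=cv2.resize(p["img"][95:165,270:350],(800,600),interpolation=cv2.INTER_CUBIC)
cv2.imwrite("pics/s4.png",np.clip(a*1.5,0,255).astype(np.uint8))
```

```text
t 11.875 pos [ 0.511  -0.1246  0.1882] w 0.66 F [-10.5   3.9  27.6] T [ 0.25  2.26 -0.07]
shift tool [ 0.0005 -0.0005 -0.0008] level turn [ 0.0018  0.     -0.0015]
```

View pics/s4.png

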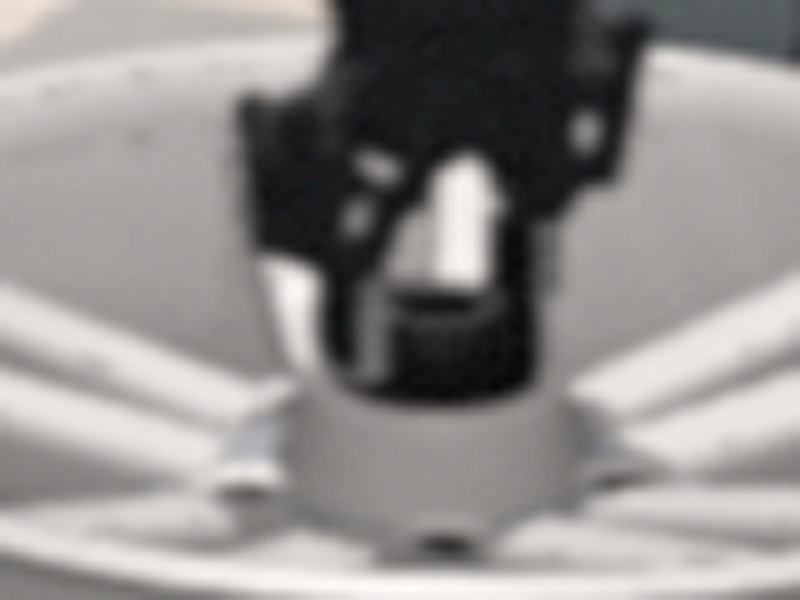

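Cap flush on the nose at crop (440,390), with no gap; fingertips just clear above it. The hard stop held at 28 N with z unchanged. Now ease to about 10 N.

>>> {"method": "jog_arm", "body": {"increments": [[0, 0.002, 0.0005, 0.001, 0, 0, 0.3], [0, 0.002, 0.0005, 0, 0, 0, 0.3], [0, 0.002, 0.0005, 0, 0, 0, 0.3]]}}

```text
time: 12.3
tool_pos: [0.5106, -0.1245, 0.1887]
tcp_rot: [-1.396, -0.869, 0.868]
wrist_force: [-3.3, 1.1, 10.4]
width: 0.657
```

Run:
```python
from h import *
rep([.512,-.1245,.1887]); read_camera("side"); rep([.512,-.1245,.1887])
```

```text
t 12.3 pos [ 0.5106 -0.1245  0.1887] w 0.657 F [-3.3  1.1 10.4] T [-0.01  0.65 -0.05]
shift tool [ 0.0006  0.     -0.0013] level turn [ 0.0045 -0.     -0.0019]
t 12.35 pos [ 0.5106 -0.1245  0.1887] w 0.656 F [-3.   0.9 10.2] T [ 0.07  0.6  -0.03]
shift tool [ 0.0006  0.0001 -0.0012] level turn [ 0.0046 -0.     -0.0018]
```

Run:
```python
from h import *
bot.finish_job(); s=readout.read_state(); print(s["time"],s["wrist_force"],s["tool_pos"])
```

```text
the job is handed in; nothing more can be done
the job is handed in; nothing more can be done
```

The centre cap is pressed home in the hub. I handed the job in at about 12.4 s with the gripper still holding the cap and pressing down with about 10 N.

**What I did:** I picked the middle-sized cap, the only one standing on the mat. I set it level in the hub mouth, shifting it sideways until the side load eased. I then pressed it straight in until the resistance dropped away and it snapped down, and kept pressing to about 28 N.

**Last checks:**
- **Seating:** the cap stopped hard, with its underside about 170 mm above the bench by the grasp offset. It moved only 0.2 mm further between 18 and 28 N. The side picture shows the crown flush on the nose, with the fingertips just clear above it.
- **Final push:** the last two readings were 10.4 and 10.2 N downward, with about 3 N sideways and about 0.3° of tool tilt left over.
- **Hub position:** the contact forces put the hub centre about 2 mm further in −y than the camera estimate, so I followed the forces.
- **Not checked:** I took no final picture of the bottles, brush and ring. The arm's path did not go near them.
- **After hand-in:** the readout was closed, so I have no reading from the second after.

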